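# Centre a cup in the ratchet chuck and hold it at the fifth click

## Robot

A 6-joint arm with a two-finger parallel gripper is mounted at the origin on the work surface; the furniture and walls round the work are solid. World frame = base frame: x ahead of the robot, y to its left, z up, the work surface at z = 0. Lengths are in m, angles in rad, forces in N, time in s.
With the tool pointing down it reaches from about 0.225 to 0.875 m from the base axis. Payload 3.4 kg.
Tool frame: the origin (TCP) lies at the very end of the fingers, on their centre line; the grasp point (between the pads) lies 19 mm behind it; z points along the fingers, y is the line along which they close (so a half turn about z gives the same grasp; the last joint's range is limited). The gripper opens to 85 mm and grips with 20 to 120 N. Pads are 22 mm wide; open, the fingers measure 114 mm over their backs; the gripper's body (76 mm by 85 mm) begins 54 mm behind the grasp point. The pads swing forward as they close: fully open they stand 13 mm farther back than shut.
Start: joints at [1.085, 0.276, 1.505, -0, 1.361, -0.121], TCP at [0.205, 0.537, 0.204] pointing down, gripper open.
Joint ranges: [-2.89, 2.89], [-0.75, 2.08], [0.22, 2.7], [-1.18, 4.32], [0.11, 2.71], [-2.7, 2.7]. Speed limits (rad/s): [2.57, 2.57, 3.14, 3.14, 3.14, 3.14].

## Interface

Orientations are given as a unit quaternion [w, x, y, z].
In Python, from rig import get_state, optics, sign_off gives the robot as it stands.
- The arm moves only by the tool send_rows, never from a script. Its argument "increments" is a list of rows, each an object with "gripper": the gripper's target within -1 to 1 (shut at 1, half-way at 0, fully open at -1); "linear": the shift along the world's x, y, z in m, a list of three; "delta_rot": the turn, a rotation vector about the world's x, y, z in rad, a list of three. In form: [{"gripper": gripper, "linear": [dx, dy, dz], "delta_rot": [rx, ry, rz]}, ...]. A call has 1 to 8 rows; each row is the pose to reach, as a shift and turn from the pose commanded when the call began; what a row does not reach only later rows make up. A row lasts 1/10 s, in which the tool goes at most 50 mm and 8.59 degrees, less where a joint would pass 70% of its speed; a pose out of reach is approached as far as the arm can. A call with a gripper value outside its range is refused whole. The fingers move at their own pace and stop on an object; "newtons" is the grip in N (left out, the last holds). Time passes only in rows, so rows that repeat a pose let the fingers close. It gives the time, the measured TCP pose, the force, the opening and the grip force at its end, in the units of the state.
- get_state(): the state, without advancing time (a new reading comes with each control period).
- optics.get_image(name): name is "side" or "top" or "wrist"; returns a dict with "pixels" (400x640x3 uint8, blue, green, red), "K" (3x3 intrinsics, pixels), "rvec" (rotation vector, rad) and "tvec" (3), from world to camera coordinates, as OpenCV has them; the wrist camera has in their place "T_tool_cam" (4x4, takes a point from camera to tool coordinates, whose origin is the TCP and whose axes are the flange's). Camera axes: x right, y down, z forward; pixel columns grow to the right and rows downward; lengths in m; the calibration is good to about 2 mm. A picture is of the moment at which its call begins: read the wrist's pose just before it. There is no depth.
- sign_off(): hands the job in; it is judged then, once.
The state is a dict: "clock": time; "qpos": joint angles; "qd": joint speeds; "effort": joint torques, N m; "position": TCP position; "ee_rot": TCP orientation; "contact_force": force on the tool from outside, world axes, zero at the start; "moment": the same for the moment, N m; "width": finger opening in m; "gripper_force": force on a finger pad.
Only numpy, scipy, OpenCV 4.12 (cv2) and the standard library are available. Lean on these libraries where they do the work, as an engineer would, in place of code of your own. Each camera call takes 0.05 s, during which the arm holds its last target. There are 200 camera calls.

## Task

The jaws of the blue centring chuck were left part closed, so start the count afresh: twist the red release knob counterclockwise to its stop, keep it there until the lever has swung fully home, then let the knob spring back. Take the lever by its black upright handle and bring it round clockwise five clicks, so that the rubber rollers centre and grip the bisque cup, but never on to the sixth click, which would crack it; leave the paint jars and the green bowl where they are. Finish still holding the handle a little past the fifth click, so that your hand and not the pawl carries the spring, ready to ease the jaws off.

Things in the scene. Friction and masses are not known exactly. Their poses are not given: they have to be found in the camera images.
- chuck_center (a point): Centre of the upper face of the chuck's round aluminium faceplate (132 mm across), 40 mm above the table, where the cup stands; also the vertical axis of the lever. The chuck is a blue casting fixed to the table. Frame: the chuck's, z up. Counted counterclockwise from its x axis, the lever at home points to 240 degrees and the release knob stands at 119 degrees, 96 mm from the axis.
- lever (a joint): Turn of the ratchet lever about the chuck's vertical axis, rad. 0 = home stop, jaws wide open; grows clockwise seen from above as the jaws close. A pawl in a toothed ring stops it from going back. Clicks come every 0.209 rad; after click n the pawl holds it at about 0.209 n - 0.03: the fifth at 1.015; the sixth begins to fall in near 1.17. It starts about two clicks from home.
- lever_grip (a point): Middle of the black upright handle at the lever's end, the place to pinch: 64 mm above the table, 125 mm from the chuck's axis. The return spring pulls it home with 1 to 3 N. The push rises by 1 to 4 N before each click, then drops by 3 to 8 N over some 7 mm of travel as the pawl falls in (it may snatch forward) and recovers; the cup adds 2 to 4 N near the fifth.
- lever_handle: The black plastic upright handle, round, 25 mm thick at the grip, from 34 to 88 mm above the table; it turns freely on the lever. Origin at the middle of its foot, 30 mm below lever_grip. The steel lever below it is 18 mm wide and its top is 28 mm above the table.
- release (a joint): Turn of the red release knob about its own vertical axis, rad. 0 = at rest, 1.0 = at its stop; grows counterclockwise seen from above. A spring brings it back when let go; 0.2 to 0.3 N m hold it at the stop. From about 0.6 it lifts the pawl clear, and the lever then swings home by itself within 1 s as long as the knob is held.
- release_grip (a point): Place to grip the red release knob: on its axis, 74 mm above the table. The knob is an upright bar 40 mm long along this frame's x axis, 12 mm thick along its y axis, from 51 to 87 mm above the table, on a round collar 34 mm across; the bracket and bush under it are 44 and 49 mm high. The frame turns with the knob.
- cup: Pale bisque cup, 66 mm across the rim, 74 mm high, standing loose and upright on the faceplate, a little off centre at the start; origin at the centre of its underside, z up. It is squeezed gently by the rollers when the lever is five clicks on.
- pad0: One of three black upright rubber rollers on sprung pins, free to turn, 14 mm thick, tops 75 mm above the table, on jaws that reach no farther out than 75 mm from the chuck's axis; origin at table level below the roller's centre. They close 3 mm per click and meet the cup near the fifth.
- pad1: The second rubber roller, the same form.
- pad2: The third rubber roller, the same form.
- jar_blue: Paint jar with a blue lid, 58 mm across, 74 mm high, behind the chuck; origin under its centre.
- jar_orange: Paint jar with an orange lid, 64 mm across, 82 mm high, behind the chuck; origin under its centre.
- jar_yellow: Paint jar with a yellow lid, 58 mm across, 74 mm high, behind the chuck; origin under its centre.
- green_bowl: Small green glazed bowl, 68 mm across, 47 mm high, to the right behind the chuck, beyond the wooden tool chest; origin under its centre.

How it is judged:
By the outcome, as a careful person would: the job done as asked, in the order asked, and still so for the second after the job is handed in, while the arm keeps its last pose, push and grip.
It also fails if it takes over 64 s, if anything falls off the work surface, if the arm or the gripper's body presses on something with over 40 N, if the wrist force passes 120 N, or if a joint passes its speed limit or range.

## Working session

There is one attempt and no reset: what is moved stays moved. The work goes in short steps, Python scripts to look and compute and a tool call to move; the robot and the scene stay as the last step left them, time stands still between calls to the robot, and variables do not carry over. Pictures are saved under pics/ and viewed, at most 10 in all, crops included, and the job is handed in when it is done.

Besides the shell and the picture viewer there is one more tool, called after "Call:" as name(argument=value, ...), one argument or row to a line, values as JSON. send_rows: Moves the arm, as the interface text tells. Its arguments: {"type":"object","properties":{"increments":{"type":"array"},"newtons":{"type":"number"}},"required":["increments"]}

```bash
mkdir -p pics; ls; python3 - <<'E'
from rig import get_state, optics
import cv2
s=get_state(); print(s)
for n in("top","side"):
    d=optics.get_image(n); cv2.imwrite(f"pics/{n}0.png",d["pixels"]); print(n,d["K"],d["rvec"],d["tvec"])
E
```

```text
pics
{'clock': 0.0, 'qpos': array([ 1.08502253e+00,  2.76586995e-01,  1.50610894e+00, -2.57942378e-06,
        1.36067656e+00, -1.21007717e-01]), 'qd': array([ 0.00143325,  0.00131386, -0.00020902,  0.00127679, -0.00076449,
       -0.00035248]), 'effort': array([ 1.22489717e-03, -4.16773117e+01, -2.45809346e+01, -3.91421836e-04,
        1.06375921e-02, -5.81654362e-06]), 'position': array([0.20486857, 0.53666956, 0.20345394]), 'ee_rot': array([-2.64665871e-04,  1.81373267e-01,  9.83413924e-01, -8.49649438e-04]), 'contact_force': array([-0.09378812, -0.18441694, -0.38625051]), 'moment': array([ 0.02236714,  0.03639959, -0.03987852]), 'gripper_force': 0.0, 'width': 0.08538862610280383}
top [[379.76449719   0.         316.24349737]
 [  0.         379.76449719 192.88207127]
 [  0.           0.           1.        ]] [ 2.13059501 -2.09615494  0.17775937] [0.13207902 0.62835601 0.86341493]
side [[366.16216944   0.         315.90120966]
 [  0.         366.16216944 207.37307588]
 [  0.           0.           1.        ]] [ 1.11556487  2.56681312 -0.77340885] [ 0.32191311 -0.4010226   1.25439196]
```

View pics/top0.png

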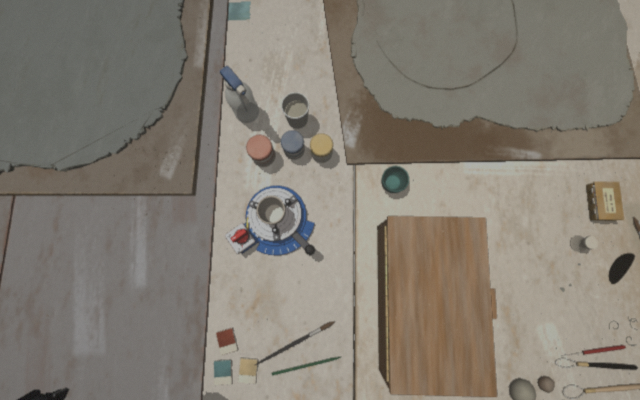

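View pics/side0.png

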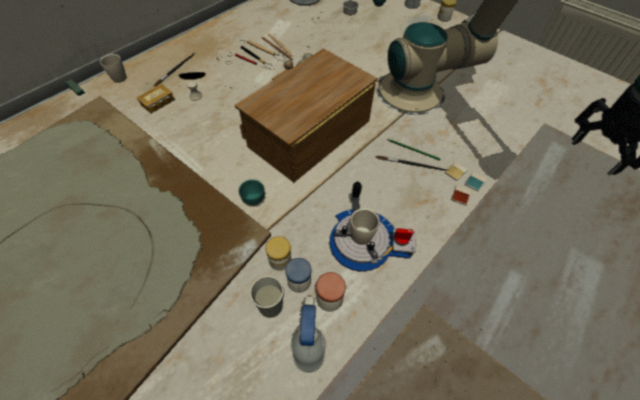

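The top view shows the chuck at about (275,214), the red knob at (239,237) and the lever handle at (310,251). In the side view these are at (362,240), (403,236) and (356,188).

```bash
cat > h.py <<'E'
import numpy as np, cv2
from rig import get_state, optics
def cam(n):
    d=optics.get_image(n); R=cv2.Rodrigues(np.array(d["rvec"]))[0]; return d["pixels"],d["K"],R,np.array(d["tvec"]).ravel()
def ray(c,uv):
    _,K,R,t=c; return -R.T@t, R.T@np.linalg.inv(K)@np.array([uv[0],uv[1],1.])
def onz(c,uv,z):
    o,d=ray(c,uv); return o+d*(z-o[2])/d[2]
def tri(c1,u1,c2,u2):
    o1,d1=ray(c1,u1);o2,d2=ray(c2,u2)
    s=np.linalg.lstsq(np.c_[d1,-d2],o2-o1,rcond=None)[0]; p,q=o1+s[0]*d1,o2+s[1]*d2
    return (p+q)/2,np.linalg.norm(p-q)
def proj(c,P):
    _,K,R,t=c; return cv2.projectPoints(np.array(P,float).reshape(-1,1,3),cv2.Rodrigues(R)[0],t,K,None)[0].reshape(-1,2)
E
python3 - <<'E'
from h import *
out=[]
for n,(x,y) in (("top",(275,217)),("side",(372,225))):
    c=cam(n); im=c[0]; hsv=cv2.cvtColor(im,cv2.COLOR_BGR2HSV)
    x0,y0=x-65,y-55
    red=cv2.inRange(hsv,(0,150,70),(8,255,255))|cv2.inRange(hsv,(172,150,70),(180,255,255))
    blue=cv2.inRange(hsv,(100,150,60),(120,255,255))
    for nm,m in(("red",red),("blue",blue)):
        mm=np.zeros_like(m); mm[y0:y0+110,x0:x0+130]=m[y0:y0+110,x0:x0+130]
        p=np.argwhere(mm)[:,::-1]; print(n,nm,len(p),p.mean(0),p.min(0),p.max(0))
    print(n,"cam",-c[2].T@c[3])
    out.append(cv2.resize(im[y0:y0+110,x0:x0+130],None,fx=6,fy=5.4 if 0 else 6,interpolation=cv2.INTER_CUBIC)[:600])
    cv2.imwrite(f"pics/{n}crop.png",cv2.resize(im[y0:y0+100,x0:x0+130],None,fx=6,fy=6,interpolation=cv2.INTER_CUBIC))
E
```

```text
top red 42 [239.69047619 233.42857143] [233 230] [245 240]<stdin>:10: RuntimeWarning: Mean of empty slice.
  ret = um.true_divide(
Traceback (most recent call last):
ValueError: zero-size array to reduction operation minimum which has no identity
```

```bash
python3 - <<'E'
from h import *
for n,(x,y) in (("top",(275,217)),("side",(372,225))):
    c=cam(n); im=c[0]; x0,y0=x-65,y-50
    print(n,"cam",-c[2].T@c[3],"origin px",x0,y0)
    cv2.imwrite(f"pics/{n}crop.png",cv2.resize(im[y0:y0+100,x0:x0+130],None,fx=6,fy=6,interpolation=cv2.INTER_CUBIC))
E
```

```text
top cam [0.4534333  0.12209508 0.96811803] origin px 210 167
side cam [0.97701347 0.46121436 0.81894589] origin px 307 175
```

View pics/topcrop.png

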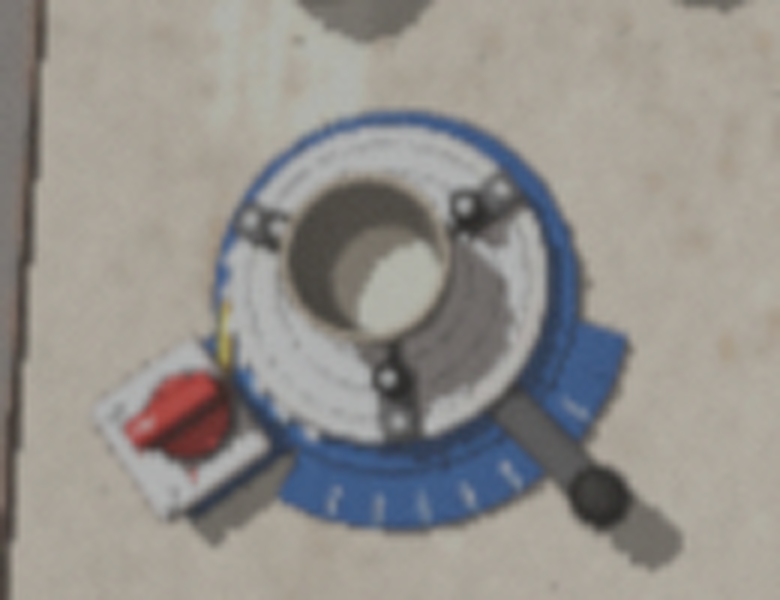

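View pics/sidecrop.png

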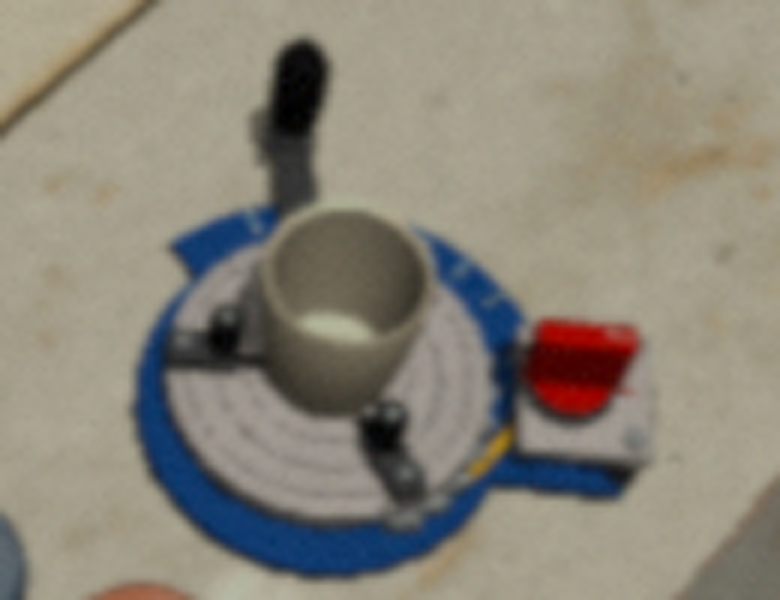

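The top crop shows the faceplate centred near crop (389,284), the handle top at (600,497), and the knob bar running from (130,430) to (225,385). In the side crop the handle top is at (303,60) and the bar's top edge runs from (540,325) to (635,332).

```bash
python3 - <<'E'
from h import *
T=cam("top"); S=cam("side")
def px(o,p): return (o[0]+(p[0]+.5)/6-.5,o[1]+(p[1]+.5)/6-.5)
t=lambda x,y:px((210,167),(x,y)); s=lambda x,y:px((307,175),(x,y))
# ellipse fit of faceplate edge, both views
for n,c,f,(x0,y0) in (("top",T,t,(210,167)),("side",S,s,(307,175))):
    hsv=cv2.cvtColor(c[0],cv2.COLOR_BGR2HSV)
    m=cv2.inRange(hsv,(95,130,40),(125,255,255)); print(n,"bluepx",m[y0:y0+100,x0:x0+130].sum()//255)
fc=onz(T,t(388.5,283.5),.04); print("fc top",fc)
for p in((228,284),(549,284),(388,124),(388,443)): print(" r",np.linalg.norm(onz(T,t(*p),.04)-fc))
pts=[(165,370),(493,375),(325,520),(205,280),(225,475),(440,480)]
P=np.array([onz(S,s(*p),.04)[:2] for p in pts])
A=np.c_[2*P,np.ones(len(P))]; q=np.linalg.lstsq(A,(P**2).sum(1),rcond=None)[0]; print("fc side",q[:2],np.sqrt(q[2]+q[:2]@q[:2]))
print("handle tri",tri(T,t(600,496),S,s(303,55)), onz(T,t(600,496),.085),onz(S,s(303,55),.085))
h=onz(T,t(600,496),.085)
a,b=onz(T,t(140,432),.087),onz(T,t(215,385),.087); print("knob top",a,b,(a+b)/2,np.degrees(np.arctan2(*(b-a)[1::-1])))
a,b=onz(S,s(538,328),.087),onz(S,s(635,335),.087); print("knob side",a,b,(a+b)/2,np.degrees(np.arctan2(*(b-a)[1::-1])))
v=h-fc; print("lever r, az",np.hypot(*v[:2]),np.degrees(np.arctan2(v[1],v[0])))
k=(a+b)/2-fc; print("knob r, az",np.hypot(*k[:2]),np.degrees(np.arctan2(k[1],k[0])))
E
```

```text
top bluepx 368
side bluepx 744
fc top [0.57591995 0.24523572 0.04      ]
 r 0.06624126711938037
 r 0.06607380643017172
 r 0.06699394240049755
 r 0.06523466314253494
fc side [0.57925053 0.24944954] 0.06540755776731139
handle tri (array([0.48884207, 0.15563831, 0.07984284]), np.float64(0.0017505718229442913)) [0.48910553 0.15471054 0.085     ] [0.49177417 0.15849902 0.085     ]
knob top [0.51042971 0.33300658 0.087     ] [0.52904031 0.30488076 0.087     ] [0.51973501 0.31894367 0.087     ] -56.507766630959914
knob side [0.53353372 0.30950914 0.087     ] [0.51049658 0.33866369 0.087     ] [0.52201515 0.32408642 0.087     ] 128.31482883232613
lever r, az 0.12542548896116174 -133.80128501254475
knob r, az 0.09551523189862474 124.3577354495981
```

Call:
send_rows(
  increments=[
    {"gripper":-1,"linear":[0.05,-0.034,0],"delta_rot":[0,0,-0.1]},
    {"gripper":-1,"linear":[0.09,-0.061,0],"delta_rot":[0,0,-0.2]},
    {"gripper":-1,"linear":[0.13,-0.089,0],"delta_rot":[0,0,-0.3]},
    {"gripper":-1,"linear":[0.17,-0.116,0],"delta_rot":[0,0,-0.4]},
    {"gripper":-1,"linear":[0.21,-0.143,0],"delta_rot":[0,0,-0.5]},
    {"gripper":-1,"linear":[0.25,-0.17,0],"delta_rot":[0,0,-0.58]},
    {"gripper":-1,"linear":[0.285,-0.195,0],"delta_rot":[0,0,-0.58]},
    {"gripper":-1,"linear":[0.315,-0.2145,0],"delta_rot":[0,0,-0.58]},
  ],
)

```text
clock: 1.15
position: [0.5223, 0.3206, 0.2043]
ee_rot: [0.0, 0.456, 0.89, -0.0]
contact_force: [0.7, -0.1, -0.2]
width: 0.0853
gripper_force: 0.0
```

Call:
send_rows(
  increments=[
    {"gripper":-1,"linear":[0,0,0],"delta_rot":[0,0,0]},
    {"gripper":-1,"linear":[0,0,0],"delta_rot":[0,0,0]},
    {"gripper":-1,"linear":[0,0,0],"delta_rot":[0,0,0]},
  ],
)

```text
clock: 1.45
position: [0.5191, 0.3232, 0.2042]
ee_rot: [-0.001, 0.455, 0.891, -0.0]
contact_force: [-0.3, 0.0, 0.0]
width: 0.0857
gripper_force: 0.0
```

```bash
cat >> h.py <<'E'
from scipy.spatial.transform import Rotation as Ro
def wrist():
    s=get_state(); d=optics.get_image("wrist"); w,x,y,z=s["ee_rot"]
    T=np.eye(4); T[:3,:3]=Ro.from_quat([x,y,z,w]).as_matrix(); T[:3,3]=s["position"]
    M=np.linalg.inv(T@np.array(d["T_tool_cam"])); return d["pixels"],d["K"],M[:3,:3],M[:3,3]
E
python3 - <<'E'
from h import *
np.set_printoptions(precision=4,suppress=True)
c=wrist(); cv2.imwrite("pics/w1.png",c[0]); s=get_state(); print(s["position"],s["ee_rot"],s["qpos"],s["contact_force"]); np.save("w1.npy",np.r_[c[1].ravel(),c[2].ravel(),c[3]])
hsv=cv2.cvtColor(c[0],cv2.COLOR_BGR2HSV)
red=cv2.inRange(hsv,(0,150,60),(8,255,255))|cv2.inRange(hsv,(172,150,60),(180,255,255))
p=np.argwhere(red); print(len(p),p.mean(0)[::-1],cv2.minAreaRect(p[:,::-1].astype(np.float32)))
print(proj(c,[[.5775,.2473,.04],[.52,.3225,.087],[.4903,.1566,.088]]))
E
```

```text
[0.5189 0.3235 0.2044] [-0.0004  0.4544  0.8908 -0.    ] [ 0.4433  0.3312  1.4236  0.0006  1.3873 -0.1842] [0.7299 0.4665 0.5163]
1418 [276.3745 141.3343] ((297.9427490234375, 160.798095703125), (500.1611633300781, 44.57550048828125), 42.8294792175293)
[[321.0484 262.6374]
 [318.885  187.1057]
 [189.8197 307.5002]]
```

View pics/w1.png

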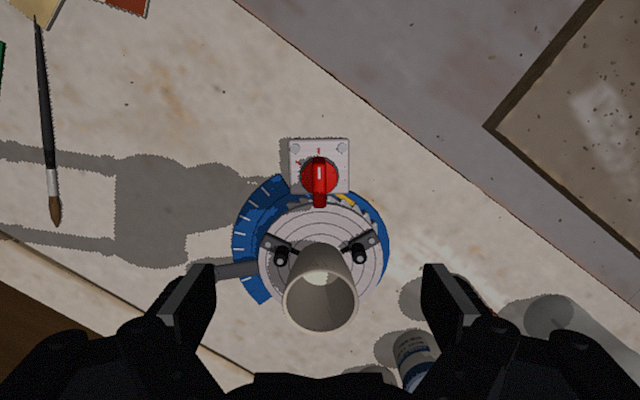

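The wrist view shows the bar upright in the image at column 319, rows 157 to 208, with the faceplate at about (320,250).

```bash
python3 - <<'E'
import h; from h import *
np.set_printoptions(precision=4,suppress=True)
im=cv2.imread("pics/w1.png"); a=np.load("w1.npy"); c=(im,a[:9].reshape(3,3),a[9:18].reshape(3,3),a[18:])
hsv=cv2.cvtColor(im,cv2.COLOR_BGR2HSV)
red=cv2.inRange(hsv,(0,150,60),(8,255,255))|cv2.inRange(hsv,(172,150,60),(180,255,255)); red[:140]=0; red[215:]=0; red[:,:295]=0; red[:,345:]=0
for y in range(150,212,3):
    x=np.where(red[y])[0]; print(y,(x.min(),x.max()) if len(x) else None, end=" ")
print("cam",-c[2].T@c[3])
k=np.array([.52,.3225]); th=np.radians(126); d=np.array([np.cos(th),np.sin(th)])
for z in(.087,.051): print(z,[proj(c,[*(k+t*d),z])[0] for t in(-.02,0,.02)])
print("collar edges",[proj(c,[*(k+t*np.array([-d[1],d[0]])),.051])[0] for t in(-.017,.017)],[proj(c,[*(k+t*d),.051])[0] for t in(-.017,.017)])
fc=np.array([.5775,.2473]); print("faceplate",[proj(c,[*(fc+.066*np.array(v)),.04])[0] for v in((-d[1],d[0]),(d[1],-d[0]),(d[0],d[1]))])
E
```

```text
150 (np.int64(318), np.int64(318)) 153 None 156 None 159 (np.int64(317), np.int64(324)) 162 (np.int64(296), np.int64(328)) 165 (np.int64(306), np.int64(332)) 168 (np.int64(304), np.int64(334)) 171 (np.int64(303), np.int64(335)) 174 (np.int64(301), np.int64(336)) 177 (np.int64(302), np.int64(336)) 180 (np.int64(301), np.int64(336)) 183 (np.int64(302), np.int64(335)) 186 (np.int64(304), np.int64(334)) 189 (np.int64(306), np.int64(331)) 192 (np.int64(310), np.int64(327)) 195 (np.int64(313), np.int64(325)) 198 (np.int64(313), np.int64(325)) 201 (np.int64(313), np.int64(325)) 204 (np.int64(313), np.int64(325)) 207 (np.int64(315), np.int64(323)) 210 None cam [0.4748 0.384  0.3753]
0.087 [array([318.8947, 209.5279]), array([318.885 , 187.1057]), array([318.8749, 163.7817])]
0.051 [array([318.8306, 197.6502]), array([318.8207, 177.3391]), array([318.8105, 156.2972])]
collar edges [array([336.8307, 177.3216]), array([300.8128, 177.3565])] [array([318.8291, 194.6486]), array([318.8121, 159.5016])]
faceplate [array([258.3679, 262.6816]), array([383.7532, 262.5931]), array([321.14  , 202.8067])]
```

Call:
send_rows(
  increments=[
    {"gripper":-1,"linear":[0.001,-0.001,-0.03],"delta_rot":[0,0,0]},
    {"gripper":-1,"linear":[0.001,-0.001,-0.06],"delta_rot":[0,0,0]},
    {"gripper":-1,"linear":[0.001,-0.001,-0.09],"delta_rot":[0,0,0]},
    {"gripper":-1,"linear":[0.001,-0.001,-0.12],"delta_rot":[0,0,0]},
    {"gripper":-1,"linear":[0.001,-0.001,-0.148],"delta_rot":[0,0,0]},
    {"gripper":-1,"linear":[0.001,-0.001,-0.148],"delta_rot":[0,0,0]},
    {"gripper":-1,"linear":[0.001,-0.001,-0.148],"delta_rot":[0,0,0]},
  ],
  newtons=60,
)

```text
clock: 2.2
position: [0.5205, 0.3226, 0.0567]
ee_rot: [-0.0, 0.454, 0.891, -0.0]
contact_force: [-0.2, -0.1, 0.4]
width: 0.0854
gripper_force: 0.0
```

Call:
send_rows(
  increments=[
    {"gripper":1,"linear":[0,0,0],"delta_rot":[0,0,0]},
    {"gripper":1,"linear":[0,0,0],"delta_rot":[0,0,0]},
    {"gripper":1,"linear":[0,0,0],"delta_rot":[0,0,0]},
    {"gripper":1,"linear":[0,0,0],"delta_rot":[0,0,0]},
    {"gripper":1,"linear":[0,0,0],"delta_rot":[0,0,0]},
    {"gripper":1,"linear":[0,0,0],"delta_rot":[0,0,0]},
    {"gripper":1,"linear":[0,0,0],"delta_rot":[0,0,0]},
    {"gripper":1,"linear":[0,0,0],"delta_rot":[0,0,0]},
  ],
  newtons=60,
)

```text
clock: 3.0
position: [0.5213, 0.3216, 0.0569]
ee_rot: [0.0, 0.455, 0.89, 0.0]
contact_force: [-1.9, -0.8, 5.6]
width: 0.009
gripper_force: 58.9
```

Call:
send_rows(
  increments=[
    {"gripper":1,"linear":[0,0,0],"delta_rot":[0,0,0.12]},
    {"gripper":1,"linear":[0,0,0],"delta_rot":[0,0,0.24]},
    {"gripper":1,"linear":[0,0,0],"delta_rot":[0,0,0.36]},
    {"gripper":1,"linear":[0,0,0],"delta_rot":[0,0,0.48]},
    {"gripper":1,"linear":[0,0,0],"delta_rot":[0,0,0.6]},
    {"gripper":1,"linear":[0,0,0],"delta_rot":[0,0,0.72]},
    {"gripper":1,"linear":[0,0,0],"delta_rot":[0,0,0.84]},
    {"gripper":1,"linear":[0,0,0],"delta_rot":[0,0,0.92]},
  ],
)

```text
clock: 3.8
position: [0.522, 0.3234, 0.057]
ee_rot: [0.001, 0.011, 1.0, 0.002]
contact_force: [-0.4, 3.5, 8.1]
width: 0.0091
gripper_force: 60.3
```

```bash
cat > st.py <<'E'
from h import *
np.set_printoptions(precision=4,suppress=True)
s=get_state(); w,x,y,z=s["ee_rot"]; Y=Ro.from_quat([x,y,z,w]).as_matrix()[:,1]
print(s["clock"],s["position"],"yaw",np.degrees(np.arctan2(Y[1],Y[0])),"F",s["contact_force"],"M",s["moment"],"w",s["width"],s["gripper_force"],"q6",s["qpos"][5])
E
python3 st.py
```

```text
3.8 [0.522  0.3234 0.057 ] yaw 88.70150670548185 F [-0.4087  3.4721  8.136 ] M [ 0.513   0.0875 -0.3037] w 0.009099892317481161 60.25920014013536 q6 -1.1096943189318291
```

Call:
send_rows(
  increments=[
    {"gripper":1,"linear":[0,0,0],"delta_rot":[0,0,0.05]},
    {"gripper":1,"linear":[0,0,0],"delta_rot":[0,0,0.1]},
    {"gripper":1,"linear":[0,0,0],"delta_rot":[0,0,0.13]},
    {"gripper":1,"linear":[0,0,0],"delta_rot":[0,0,0.13]},
  ],
)

```text
clock: 4.2
position: [0.522, 0.3236, 0.0569]
ee_rot: [0.001, -0.052, 0.999, 0.002]
contact_force: [1.3, 4.5, 5.6]
width: 0.0091
gripper_force: 60.4
```

```bash
python3 st.py; python3 - <<'E'
from h import *
c=cam("top"); x0,y0=210,167
cv2.imwrite("pics/top2.png",cv2.resize(c[0][y0:y0+100,x0:x0+130],None,fx=6,fy=6,interpolation=cv2.INTER_CUBIC))
E
```

```text
4.2 [0.522  0.3236 0.0569] yaw 95.92250940663112 F [1.3235 4.5076 5.6289] M [ 0.8161 -0.0601 -0.2654] w 0.009125193824572686 60.418585943034486 q6 -1.2357196192360644
```

View pics/top2.png

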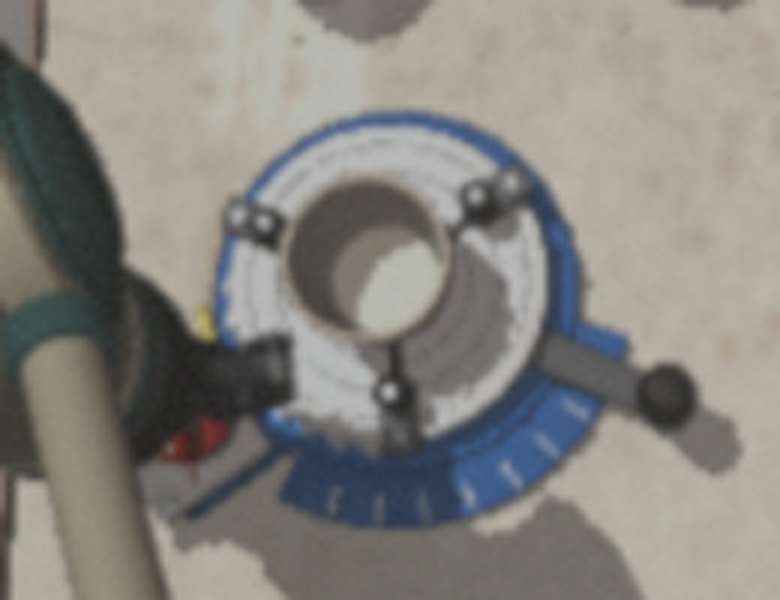

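The lever handle has moved to crop (665,397), about -112°, which is home. I'll push the knob a bit further to confirm its stop, and hold it there.

Call:
send_rows(
  increments=[
    {"gripper":1,"linear":[0,0,0],"delta_rot":[0,0,0.05]},
    {"gripper":1,"linear":[0,0,0],"delta_rot":[0,0,0.1]},
    {"gripper":1,"linear":[0,0,0],"delta_rot":[0,0,0.1]},
    {"gripper":1,"linear":[0,0,0],"delta_rot":[0,0,0.1]},
    {"gripper":1,"linear":[0,0,0],"delta_rot":[0,0,0.1]},
    {"gripper":1,"linear":[0,0,0],"delta_rot":[0,0,0.1]},
    {"gripper":1,"linear":[0,0,0],"delta_rot":[0,0,0.1]},
    {"gripper":1,"linear":[0,0,0],"delta_rot":[0,0,0.1]},
  ],
)

```text
clock: 5.05
position: [0.522, 0.3236, 0.057]
ee_rot: [0.001, -0.1, 0.995, 0.002]
contact_force: [1.7, 5.3, -1.4]
width: 0.0085
gripper_force: 65.4
```

```bash
python3 st.py; python3 - <<'E'
from h import *
T=cam("top")
hsv=T[0]; g=cv2.cvtColor(T[0],cv2.COLOR_BGR2GRAY)
sub=(g[225:241,312:330]<50); p=np.argwhere(sub)[:,::-1].mean(0)+[312,225]; print(p,onz(T,p,.085), onz(T,p,.08))
E
```

```text
5.05 [0.522  0.3236 0.057 ] yaw 101.48781868907487 F [ 1.7016  5.2826 -1.3736] M [ 0.8014 -0.1453 -1.068 ] w 0.008513304421486007 65.44900671578944 q6 -1.3333531691221179
[321.33333333 235.25      ] [0.52169499 0.12815238 0.085     ] [0.52208147 0.12818668 0.08      ]
```

The stop is confirmed: the moment rose to 1.07 N m. Next I turn the knob back with its spring and release it.

Call:
send_rows(
  increments=[
    {"gripper":1,"linear":[0,0,0],"delta_rot":[0,0,-0.14]},
    {"gripper":1,"linear":[0,0,0],"delta_rot":[0,0,-0.28]},
    {"gripper":1,"linear":[0,0,0],"delta_rot":[0,0,-0.42]},
    {"gripper":1,"linear":[0,0,0],"delta_rot":[0,0,-0.56]},
    {"gripper":1,"linear":[0,0,0],"delta_rot":[0,0,-0.7]},
    {"gripper":1,"linear":[0,0,0],"delta_rot":[0,0,-0.84]},
    {"gripper":1,"linear":[0,0,0],"delta_rot":[0,0,-0.98]},
    {"gripper":1,"linear":[0,0,0],"delta_rot":[0,0,-1.08]},
  ],
)

```text
clock: 5.9
position: [0.5214, 0.3216, 0.057]
ee_rot: [0.0, 0.426, 0.905, 0.0]
contact_force: [-0.6, 1.3, 6.8]
width: 0.0088
gripper_force: 62.8
```

Call:
send_rows(
  increments=[
    {"gripper":-1,"linear":[0,0,0],"delta_rot":[0,0,0]},
    {"gripper":-1,"linear":[0,0,0],"delta_rot":[0,0,0]},
    {"gripper":-1,"linear":[0,0,0],"delta_rot":[0,0,0]},
    {"gripper":-1,"linear":[0,0,0],"delta_rot":[0,0,0]},
    {"gripper":-1,"linear":[0,0,0],"delta_rot":[0,0,0]},
    {"gripper":-1,"linear":[0,0,0],"delta_rot":[0,0,0]},
    {"gripper":-1,"linear":[0,0,0],"delta_rot":[0,0,0]},
  ],
)

```text
clock: 6.6
position: [0.5212, 0.3217, 0.0563]
ee_rot: [0.0, 0.423, 0.906, 0.0]
contact_force: [0.5, -0.1, -0.0]
width: 0.0851
gripper_force: 0.0
```

Call:
send_rows(
  increments=[
    {"gripper":-1,"linear":[0,0,0.03],"delta_rot":[0,0,0]},
    {"gripper":-1,"linear":[0,0,0.06],"delta_rot":[0,0,0]},
    {"gripper":-1,"linear":[0,0,0.1],"delta_rot":[0,0,0]},
    {"gripper":-1,"linear":[0,0,0.14],"delta_rot":[0,0,0]},
    {"gripper":-1,"linear":[0,0,0.14],"delta_rot":[0,0,0]},
    {"gripper":-1,"linear":[0,0,0.14],"delta_rot":[0,0,0]},
  ],
)

```text
clock: 7.2
position: [0.5216, 0.3219, 0.1976]
ee_rot: [0.001, 0.424, 0.906, 0.001]
contact_force: [1.0, 0.8, -0.9]
width: 0.0856
gripper_force: 0.0
```

```bash
python3 st.py
```

```text
7.2 [0.5216 0.3219 0.1976] yaw 39.88566497123953 F [ 0.9644  0.7542 -0.9419] M [-0.0173 -0.0079  0.0004] w 0.08557530426144379 0.0 q6 -0.2566355829029284
```

Call:
send_rows(
  increments=[
    {"gripper":-1,"linear":[0.001,-0.025,0],"delta_rot":[0,0,-0.135]},
    {"gripper":-1,"linear":[0.002,-0.05,0],"delta_rot":[0,0,-0.27]},
    {"gripper":-1,"linear":[0.004,-0.075,0],"delta_rot":[0,0,-0.405]},
    {"gripper":-1,"linear":[0.005,-0.1,0],"delta_rot":[0,0,-0.54]},
    {"gripper":-1,"linear":[0.006,-0.125,0],"delta_rot":[0,0,-0.675]},
    {"gripper":-1,"linear":[0.008,-0.15,0],"delta_rot":[0,0,-0.81]},
    {"gripper":-1,"linear":[0.009,-0.17,0],"delta_rot":[0,0,-0.945]},
    {"gripper":-1,"linear":[0.01,-0.191,0],"delta_rot":[0,0,-1.075]},
  ],
)

```text
clock: 8.0
position: [0.5299, 0.1296, 0.1943]
ee_rot: [-0.001, 0.829, 0.559, -0.002]
contact_force: [-0.2, 0.9, 0.0]
width: 0.0853
gripper_force: 0.0
```

Call:
send_rows(
  increments=[
    {"gripper":-1,"linear":[0,0,0],"delta_rot":[0,0,0]},
    {"gripper":-1,"linear":[0,0,0],"delta_rot":[0,0,0]},
    {"gripper":-1,"linear":[0,0,0],"delta_rot":[0,0,0]},
  ],
)

```text
clock: 8.3
position: [0.5306, 0.1314, 0.1955]
ee_rot: [-0.001, 0.827, 0.562, -0.001]
contact_force: [0.8, 0.0, 0.6]
width: 0.0852
gripper_force: 0.0
```

```bash
python3 st.py; python3 - <<'E'
from h import *
np.set_printoptions(precision=4,suppress=True)
c=wrist(); cv2.imwrite("pics/w2.png",c[0]); np.save("w2.npy",np.r_[c[1].ravel(),c[2].ravel(),c[3]])
print(proj(c,[[.5313,.1312,.088],[.5313,.1312,.034],[.5775,.2473,.04],[.52,.3225,.087]]))
E
```

```text
8.3 [0.5306 0.1314 0.1955] yaw -21.608362033473746 F [0.789  0.0291 0.6187] M [-0.0468 -0.0043  0.0213] w 0.08518146672525574 0.0 q6 0.4920788713348236
[[319.4303 188.1366]
 [319.3431 173.5665]
 [319.8274  30.2894]
 [200.1353 -60.5795]]
```

View pics/w2.png

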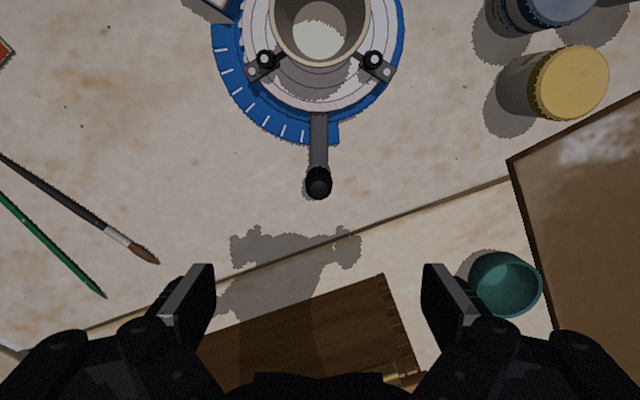

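The handle at (318,184) sits within 3 px of the prediction (319,188), and the lever is home. Next I go down and pinch it.

Call:
send_rows(
  increments=[
    {"gripper":-1,"linear":[0.001,0,-0.03],"delta_rot":[0,0,0]},
    {"gripper":-1,"linear":[0.001,0,-0.06],"delta_rot":[0,0,0]},
    {"gripper":-1,"linear":[0.001,0,-0.09],"delta_rot":[0,0,0]},
    {"gripper":-1,"linear":[0.001,0,-0.12],"delta_rot":[0,0,0]},
    {"gripper":-1,"linear":[0.001,0,-0.15],"delta_rot":[0,0,0]},
    {"gripper":-1,"linear":[0.001,0,-0.15],"delta_rot":[0,0,0]},
    {"gripper":-1,"linear":[0.001,0,-0.15],"delta_rot":[0,0,0]},
  ],
  newtons=40,
)

```text
clock: 9.05
position: [0.5321, 0.1314, 0.0464]
ee_rot: [-0.0, 0.827, 0.562, -0.0]
contact_force: [-0.1, -0.6, 1.0]
width: 0.0854
gripper_force: 0.0
```

Call:
send_rows(
  increments=[
    {"gripper":1,"linear":[0,0,0],"delta_rot":[0,0,0]},
    {"gripper":1,"linear":[0,0,0],"delta_rot":[0,0,0]},
    {"gripper":1,"linear":[0,0,0],"delta_rot":[0,0,0]},
    {"gripper":1,"linear":[0,0,0],"delta_rot":[0,0,0]},
    {"gripper":1,"linear":[0,0,0],"delta_rot":[0,0,0]},
    {"gripper":1,"linear":[0,0,0],"delta_rot":[0,0,0]},
    {"gripper":1,"linear":[0,0,0],"delta_rot":[0,0,0]},
  ],
  newtons=40,
)

```text
clock: 9.75
position: [0.5309, 0.1313, 0.0473]
ee_rot: [-0.001, 0.828, 0.561, -0.0]
contact_force: [-3.4, 2.9, 7.2]
width: 0.0208
gripper_force: 39.0
```

```bash
python3 st.py; python3 - <<'E'
import numpy as np
c=np.array([.5775,.2473]); a0=np.radians(-111.7)
for t in np.arange(0,1.15,.105):
    a=a0-t; print(round(t,3),(c+.125*np.array([np.cos(a),np.sin(a)])).round(4))
E
```

```text
9.75 [0.5309 0.1313 0.0473] yaw -21.742294127450453 F [-3.3595  2.887   7.2317] M [0.3008 0.6182 0.0218] w 0.020780647518384102 38.96534636307479 q6 0.49289854325191473
0.0 [0.5313 0.1312]
0.105 [0.5194 0.1366]
0.21 [0.5081 0.1433]
0.315 [0.4976 0.1512]
0.42 [0.4879 0.1601]
0.525 [0.4793 0.17  ]
0.63 [0.4717 0.1807]
0.735 [0.4653 0.1921]
0.84 [0.4602 0.2042]
0.945 [0.4563 0.2167]
1.05 [0.4538 0.2296]
```

Call:
send_rows(
  increments=[
    {"gripper":1,"linear":[-0.006,0.0026,0],"delta_rot":[0,0,-0.0525]},
    {"gripper":1,"linear":[-0.0119,0.0054,0],"delta_rot":[0,0,-0.105]},
    {"gripper":1,"linear":[-0.0177,0.0086,0],"delta_rot":[0,0,-0.1575]},
    {"gripper":1,"linear":[-0.0232,0.0121,0],"delta_rot":[0,0,-0.21]},
    {"gripper":1,"linear":[-0.0286,0.0159,0],"delta_rot":[0,0,-0.2625]},
    {"gripper":1,"linear":[-0.0337,0.02,0],"delta_rot":[0,0,-0.315]},
    {"gripper":1,"linear":[-0.0337,0.02,0],"delta_rot":[0,0,-0.315]},
    {"gripper":1,"linear":[-0.0337,0.02,0],"delta_rot":[0,0,-0.315]},
  ],
)

```text
clock: 10.55
position: [0.5005, 0.1491, 0.0475]
ee_rot: [0.002, 0.905, 0.425, 0.001]
contact_force: [1.5, -3.8, 4.0]
width: 0.0199
gripper_force: 40.0
```

```bash
cat >> st.py <<'E'
v=s["position"][:2]-[.5775,.2473]; a=np.arctan2(v[1],v[0]); a=a-2*np.pi if a>0 else a; u=v/np.hypot(*v); F=s["contact_force"][:2]
print("r",np.hypot(*v),"theta",np.radians(-111.7)-a,"Frad",F@u,"Ftan(cw)",F@np.array([u[1],-u[0]]))
E
python3 st.py
```

```text
10.55 [0.5005 0.1491 0.0475] yaw -39.68662768600427 F [ 1.4615 -3.8176  4.0307] M [-0.8141 -0.254   0.0062] w 0.01990487800496245 40.00892455963367 q6 0.8540286326621305
r 0.12480873173591579 theta 0.2862290241209895 Frad 2.1023755906704285 Ftan(cw) -3.5057145784260957
```

Call:
send_rows(
  increments=[
    {"gripper":1,"linear":[-0.005,0.0043,0],"delta_rot":[0,0,-0.0525]},
    {"gripper":1,"linear":[-0.0097,0.0089,0],"delta_rot":[0,0,-0.105]},
    {"gripper":1,"linear":[-0.0141,0.0138,0],"delta_rot":[0,0,-0.1575]},
    {"gripper":1,"linear":[-0.0183,0.0188,0],"delta_rot":[0,0,-0.21]},
    {"gripper":1,"linear":[-0.0222,0.0241,0],"delta_rot":[0,0,-0.2625]},
    {"gripper":1,"linear":[-0.0259,0.0295,0],"delta_rot":[0,0,-0.315]},
    {"gripper":1,"linear":[-0.0259,0.0295,0],"delta_rot":[0,0,-0.315]},
    {"gripper":1,"linear":[-0.0259,0.0295,0],"delta_rot":[0,0,-0.315]},
  ],
)

```text
clock: 11.35
position: [0.4728, 0.1794, 0.0474]
ee_rot: [0.001, 0.961, 0.278, 0.0]
contact_force: [-1.6, -3.4, 5.6]
width: 0.0201
gripper_force: 40.4
```

```bash
python3 st.py
```

```text
11.35 [0.4728 0.1794 0.0474] yaw -57.76951262367285 F [-1.5569 -3.4402  5.5502] M [-0.4804  0.2313 -0.0257] w 0.02008529989897705 40.4333578452497 q6 1.2357437898785053
r 0.12479907560843628 theta 0.6170558079082171 Frad 3.1774613050575633 Ftan(cw) -2.0403266884469926
```

Call:
send_rows(
  increments=[
    {"gripper":1,"linear":[-0.0033,0.0057,0],"delta_rot":[0,0,-0.0525]},
    {"gripper":1,"linear":[-0.0064,0.0114,0],"delta_rot":[0,0,-0.105]},
    {"gripper":1,"linear":[-0.0091,0.0174,0],"delta_rot":[0,0,-0.1575]},
    {"gripper":1,"linear":[-0.0115,0.0235,0],"delta_rot":[0,0,-0.21]},
    {"gripper":1,"linear":[-0.0136,0.0298,0],"delta_rot":[0,0,-0.2625]},
    {"gripper":1,"linear":[-0.0146,0.033,0],"delta_rot":[0,0,-0.29]},
    {"gripper":1,"linear":[-0.0146,0.033,0],"delta_rot":[0,0,-0.29]},
    {"gripper":1,"linear":[-0.0146,0.033,0],"delta_rot":[0,0,-0.29]},
  ],
)

```text
clock: 12.15
position: [0.458, 0.2117, 0.0474]
ee_rot: [0.001, 0.991, 0.136, 0.0]
contact_force: [-1.3, -5.8, 6.9]
width: 0.0203
gripper_force: 40.6
```

```bash
python3 st.py
```

```text
12.15 [0.458  0.2117 0.0474] yaw -74.35965630041747 F [-1.3441 -5.8353  6.9078] M [-0.8045  0.2456 -0.0095] w 0.020321883073353114 40.55806054113418 q6 1.597010621418689
r 0.1247377784200552 theta 0.9024702494250543 Frad 2.954494874369942 Ftan(cw) -5.208507450922907
```

Call:
send_rows(
  increments=[
    {"gripper":1,"linear":[-0.001,0.0036,0],"delta_rot":[0,0,-0.03]},
    {"gripper":1,"linear":[-0.0018,0.0073,0],"delta_rot":[0,0,-0.06]},
    {"gripper":1,"linear":[-0.0018,0.0073,0],"delta_rot":[0,0,-0.06]},
  ],
)

```text
clock: 12.45
position: [0.456, 0.2196, 0.0474]
ee_rot: [0.001, 0.994, 0.106, -0.0]
contact_force: [-2.0, -1.8, 7.8]
width: 0.0204
gripper_force: 40.6
```

Call:
send_rows(
  increments=[
    {"gripper":1,"linear":[-0.0007,0.0037,0],"delta_rot":[0,0,-0.03]},
    {"gripper":1,"linear":[-0.0007,0.0037,0],"delta_rot":[0,0,-0.03]},
    {"gripper":1,"linear":[-0.0007,0.0037,0],"delta_rot":[0,0,-0.03]},
  ],
)

```text
clock: 12.75
position: [0.4551, 0.2243, 0.0474]
ee_rot: [-0.0, 0.996, 0.091, -0.0]
contact_force: [-3.4, 0.7, 7.4]
width: 0.0207
gripper_force: 40.6
```

Call:
send_rows(
  increments=[
    {"gripper":1,"linear":[-0.0007,0.0037,0],"delta_rot":[0,0,-0.03]},
    {"gripper":1,"linear":[-0.0007,0.0037,0],"delta_rot":[0,0,-0.03]},
    {"gripper":1,"linear":[-0.0007,0.0037,0],"delta_rot":[0,0,-0.03]},
  ],
)

```text
clock: 13.05
position: [0.4546, 0.2266, 0.0474]
ee_rot: [0.001, 0.997, 0.076, -0.0]
contact_force: [-2.6, -4.5, 6.2]
width: 0.0206
gripper_force: 40.6
```

```bash
python3 st.py
```

```text
13.05 [0.4546 0.2266 0.0474] yaw -81.24098692402247 F [-2.6196 -4.5467  6.2429] M [-0.7982  0.278   0.0199] w 0.02063529867200826 40.60975880070146 q6 1.7468219288070104
r 0.12468385701499184 theta 1.0250257701039749 Frad 3.339064453774372 Ftan(cw) -4.047895819980706
```

The force dropped between 0.95 and 1.01 and has recovered, so the fifth click is falling in. I'll ease on to about 1.085.

Call:
send_rows(
  increments=[
    {"gripper":1,"linear":[-0.0003,0.0018,0],"delta_rot":[0,0,-0.015]},
    {"gripper":1,"linear":[-0.0005,0.0037,0],"delta_rot":[0,0,-0.03]},
    {"gripper":1,"linear":[-0.0005,0.0037,0],"delta_rot":[0,0,-0.03]},
  ],
)

```text
clock: 13.35
position: [0.4541, 0.2292, 0.0473]
ee_rot: [0.002, 0.998, 0.062, -0.0]
contact_force: [-1.1, -6.1, 7.2]
width: 0.0202
gripper_force: 40.7
```

Call:
send_rows(
  increments=[
    {"gripper":1,"linear":[-0.0002,0.0015,0],"delta_rot":[0,0,-0.012]},
    {"gripper":1,"linear":[-0.0003,0.003,0],"delta_rot":[0,0,-0.024]},
    {"gripper":1,"linear":[-0.0003,0.003,0],"delta_rot":[0,0,-0.024]},
    {"gripper":1,"linear":[-0.0003,0.003,0],"delta_rot":[0,0,-0.024]},
  ],
)

```text
clock: 13.75
position: [0.4537, 0.2318, 0.0473]
ee_rot: [0.002, 0.999, 0.05, -0.0]
contact_force: [-1.1, -7.7, 7.6]
width: 0.02
gripper_force: 40.7
```

```bash
python3 st.py; python3 - <<'E'
from h import *
c=cam("top"); x0,y0=210,167
a=cv2.resize(c[0][y0:y0+100,x0:x0+130],None,fx=5,fy=5,interpolation=cv2.INTER_CUBIC)
cv2.imwrite("pics/top3.png",a)
E
```

```text
13.75 [0.4537 0.2318 0.0473] yaw -84.28888300586797 F [-1.0761 -7.6957  7.6377] M [-1.3555  0.2645 -0.0148] w 0.020029718532855484 40.70959268283332 q6 1.8138400941182025
r 0.12472641347970448 theta 1.0678057123126303 Frad 2.0216112517778764 Ftan(cw) -7.502948097835809
```

View pics/top3.png

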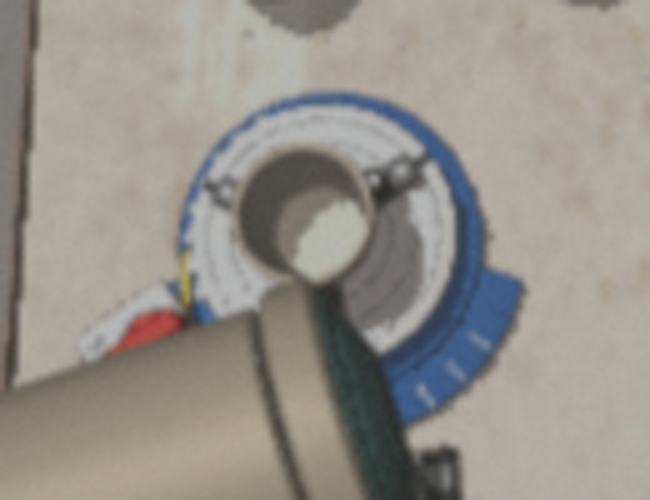

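The top view shows the jaws in against the cup, with two rollers visible at (225,190) and (380,183). The hand carries about 7.5 N at 1.068 rad. I'll do a short hold to check it is steady before handing in.

Call:
send_rows(
  increments=[
    {"gripper":1,"linear":[0,0,0],"delta_rot":[0,0,0]},
    {"gripper":1,"linear":[0,0,0],"delta_rot":[0,0,0]},
    {"gripper":1,"linear":[0,0,0],"delta_rot":[0,0,0]},
    {"gripper":1,"linear":[0,0,0],"delta_rot":[0,0,0]},
    {"gripper":1,"linear":[0,0,0],"delta_rot":[0,0,0]},
  ],
)

```text
clock: 14.3
position: [0.4537, 0.2319, 0.0473]
ee_rot: [0.002, 0.999, 0.05, -0.0]
contact_force: [-0.7, -8.2, 7.9]
width: 0.0206
gripper_force: 40.7
```

```bash
python3 st.py
```

```text
14.3 [0.4537 0.2319 0.0473] yaw -84.29412075149028 F [-0.6853 -8.1549  7.9474] M [-1.3579  0.1901 -0.0074] w 0.020555536487424798 40.70752917876234 q6 1.8138435812112226
r 0.12471738698420161 theta 1.0680392237111846 Frad 1.6887944394922265 Ftan(cw) -8.007481396642753
```

```bash
python3 -c "from rig import sign_off; print(sign_off())"
```

```text
the job is handed in; nothing more can be done
None
```

Handed in at 14.3 s: I released the lever to home, brought it round five clicks onto the cup and am still holding the handle at about 1.07 rad, past the fifth click and short of the sixth, with the hand carrying about 8 N.

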